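# Recycle the empty tin hidden behind the carton

## Robot

A 6-joint arm with a two-finger parallel gripper is mounted at the origin on the work surface. World frame = base frame: x ahead of the robot, y to its left, z up, the work surface at z = 0. Lengths are in m, angles in rad, forces in N, time in s.
With the tool pointing down it reaches from about 0.225 to 0.875 m from the base axis. Payload 3.4 kg.
Tool frame: the origin (TCP) lies on the centre line of the jaws, within the pads' length; the fingertips stand 11 mm ahead of it and the grasp point (between the pads) lies 8 mm behind it; z points along the fingers, y is the line along which they close (so a half turn about z gives the same grasp; the last joint's range is limited). The gripper opens to 85 mm and grips with 20 to 120 N. Pads are 22 mm wide; open, the fingers measure 114 mm over their backs; the gripper's body (76 mm by 85 mm) begins 54 mm behind the grasp point. The pads swing forward as they close: fully open they stand 13 mm farther back than shut.
Start: joints at [-1.254, 0.276, 1.505, -0, 1.361, -0.121], TCP at [0.244, -0.521, 0.206] pointing down, gripper open.
Joint ranges: [-2.89, 2.89], [-0.75, 2.08], [0.22, 2.7], [-1.18, 4.32], [0.11, 2.71], [-2.7, 2.7]. Speed limits (rad/s): [2.57, 2.57, 3.14, 3.14, 3.14, 3.14].

## Interface

Orientations are given as a unit quaternion [w, x, y, z].
In Python, from rig import manip, eyes, job gives the robot as it stands.
- The arm moves only by the tool drive_tool, never from a script. Its argument "rows" is a list of rows, each a list of 3 entries, a list of its own where there are three numbers: the turn, a rotation vector about the world's x, y, z in rad, then the shift along the world's x, y, z in cm, then the finger opening in cm, from 0 to 8.54. A call has 1 to 8 rows; each row shifts and turns the commanded pose from where the row before left it; what a row does not reach is not made up. A row lasts 1/8 s, in which the tool goes at most 62.5 mm and 10.7 degrees, less where a joint would pass 70% of its speed; a pose out of reach is approached as far as the arm can. A call is refused whole if a number of a shift passes 6.25 or a number of a turn 0.188, either way. A call with a gripper value outside its range is refused whole. The fingers move at their own pace and stop on an object; "force" is the grip in N (left out, the last holds). Time passes only in rows, so rows that do not move let the fingers close. It gives the time, the measured TCP pose, the force, the opening and the grip force at its end, in the units of the state.
- manip.get_state(): the state, without advancing time (a new reading comes with each control period).
- eyes.get_image(name): name is "side" or "top"; returns the picture (480x640x3 uint8, red, green, blue); there is no depth.
- eyes.get_calibration(name): a dict with "camera_matrix" (3x3 intrinsics, pixels), "view" (4x4, takes a point from world to camera coordinates). Camera axes: x right, y up, looking along -z (the intrinsics and any distortion apply to the point x, -y, -z); pixel columns grow to the right and rows downward; lengths in m; the calibration is good to about 2 mm. A picture is of the moment at which its call begins. get_calibration takes no time and is no camera call.
- job.sign_off(): hands the job in; it is judged then, once.
The state is a dict: "clock": time; "qpos": joint angles; "qd": joint speeds; "effort": joint torques, N m; "position": TCP position; "ee_rot": TCP orientation; "contact_force": force on the tool from outside, world axes, zero at the start; "moment": the same for the moment, N m; "width": finger opening in m; "gripper_force": force on a finger pad.
Only numpy, scipy, OpenCV 4.12 (cv2) and the standard library are available. Lean on these libraries where they do the work, as an engineer would, in place of code of your own. Each camera call takes 0.05 s, during which the arm holds its last target. There are 200 camera calls.

## Task

The empty round tin standing behind the tall carton on the wire rack has to go in the recycling box: move the carton aside, push the tin down through the sprung flap in the top of the box so that it drops inside and the flap shuts again. Then stand the carton upright back where it stood on the rack, facing as it did before. Leave the jar, the bottle and the brush where they are.

Things in the scene. Friction and masses are not known exactly. Their poses are not given: they have to be found in the camera images.
- carton_mid (a point): centre of the tall closed carton, a loose plain cardboard box 55 mm (its x) by 100 mm (its y) by 190 mm high, about 0.3 to 0.6 kg; the point is half-way up (95 mm above its underside); z is up. It stands on the rack's deck in the front half of one of the two lanes
- tin_mid (a point): centre of the empty round metal tin with a dark lid rim, loose, 54 mm in diameter, 100 mm high, about 0.12 to 0.2 kg; the point is half-way up (50 mm above its underside). It stands on the rack's deck close behind the carton (on the carton's +x side, about 5 to 12 mm from it)
- rack: low white wire rack, fixed, 200 mm deep (its x) by 300 mm wide (its y); origin at the centre of its underside on the counter, z up, its open front faces -x. Its deck, on which things stand, is 12 mm above the counter and flat. Two lanes side by side, centred 70 mm either side of the origin in y, parted by a rail 39 mm high; side and back rails are 53 mm high, there is no rail along the front. It may stand on either side of the robot's centre line, the box on the other
- bin: grey recycling box, fixed, 170 mm (its x) by 200 mm (its y), 210 mm high, closed all round but for an opening in its top; origin at the centre of its underside on the counter, z up
- slot (a point): centre of the opening in the box's top, level with the top surface (210 mm above the counter); axes as the box's. The opening is 84 mm along x by 130 mm along y and is covered by the flap. The space below is 204 mm deep
- flap (a joint): black flap, 80 mm by 126 mm, that covers the opening from inside, nearly level with the top, hinged along the opening's +x edge; it swings down into the box. 0 rad is shut, grows to 1.5 as it is pushed down. A weak spring (0.025 N m shut, 0.04 N m fully open) shuts it when nothing holds it down; less than 3 N pushes it open, and a tin let go more than half-way in slides on down by its own weight
- jar: bystander: squat closed jar, 80 mm in diameter, 80 mm high, loose, in the front half of the rack's other lane; origin at the centre of its underside
- bottle: bystander: upright blue bottle, 66 mm in diameter, 190 mm high, loose, on the counter between and beyond the rack and the box; origin at the centre of its underside
- brush: bystander: hand brush, about 200 mm long, 42 mm wide and 20 mm high, lying on the counter beyond the other things, loose; origin near its middle, on its underside
Things that resemble listed ones, but are neither listed nor needed, are in the scene too. There is more than one size of the part that bears carton_mid; the job needs the larger.

How it is judged:
By the outcome, as a careful person would: the job done as asked, in the order asked, and still so for the second after the job is handed in, with the robot touching nothing.
It also fails if it takes over 67 s, if anything falls off the work surface, if the arm or the gripper's body presses on something with over 40 N, if the wrist force passes 120 N, or if a joint passes its speed limit or range.

## Working session

There is one attempt and no reset: what is moved stays moved. The work goes in short steps, Python scripts to look and compute and a tool call to move; the robot and the scene stay as the last step left them, time stands still between calls to the robot, and variables do not carry over. Pictures are saved under pics/ and viewed, at most 11 in all, crops included, and the job is handed in when it is done.

Besides the shell and the picture viewer there is one more tool, called after "Request:" as a command line: name --argument value ..., lists and objects as JSON in quotes. drive_tool: Moves the arm, as the interface text tells. Its arguments: {"type":"object","properties":{"rows":{"type":"array"},"force":{"type":"number"}},"required":["rows"]}

```bash
ls; mkdir -p pics; python3 - <<'E'
from rig import manip, eyes, job
import cv2
for n in ("side","top"):
    c=eyes.get_calibration(n); print(n,c)
    cv2.imwrite(f"pics/{n}0.png",eyes.get_image(n)[:,:,::-1])
print(manip.get_state())
E
```

```text
pics
side {'camera_matrix': array([[524.85232379,   0.        , 309.30676444],
       [  0.        , 524.85232379, 238.98957539],
       [  0.        ,   0.        ,   1.        ]]), 'view': array([[ 0.45362048,  0.8911512 , -0.00883124, -0.23995545],
       [-0.77827864,  0.40095409,  0.48323718,  0.33534824],
       [ 0.43417832, -0.21233311,  0.87544494, -1.33735974],
       [ 0.        ,  0.        ,  0.        ,  1.        ]])}
top {'camera_matrix': array([[445.66647211,   0.        , 324.50493646],
       [  0.        , 445.66647211, 239.53143993],
       [  0.        ,   0.        ,   1.        ]]), 'view': array([[ 0.01696994, -0.99985239, -0.00268772, -0.03075683],
       [ 0.99074419,  0.01645315,  0.1347414 , -0.54957178],
       [-0.13467729, -0.00494939,  0.99087715, -0.99483357],
       [ 0.        ,  0.        ,  0.        ,  1.        ]])}
{'clock': 0.1, 'qpos': array([-1.25397969e+00,  2.76550219e-01,  1.50598344e+00, -8.45208778e-06,
        1.36069211e+00, -1.20980621e-01]), 'qd': array([ 0.00031064, -0.00261992, -0.00265508,  0.00236763, -0.00085198,
       -0.00197335]), 'effort': array([ 9.70666842e-04, -4.17699087e+01, -2.46406764e+01, -3.23684571e-04,
        5.85505055e-03,  5.77822760e-06]), 'position': array([ 0.24361558, -0.52029553,  0.20542491]), 'ee_rot': array([-8.12241976e-04,  9.76136691e-01,  2.17155459e-01, -8.39405611e-05]), 'contact_force': array([-0.44565166,  0.11977024,  0.28816841]), 'moment': array([-0.00265524,  0.0024127 , -0.0142089 ]), 'gripper_force': 0.0, 'width': 0.08569591100999469}
```

View pics/side0.png

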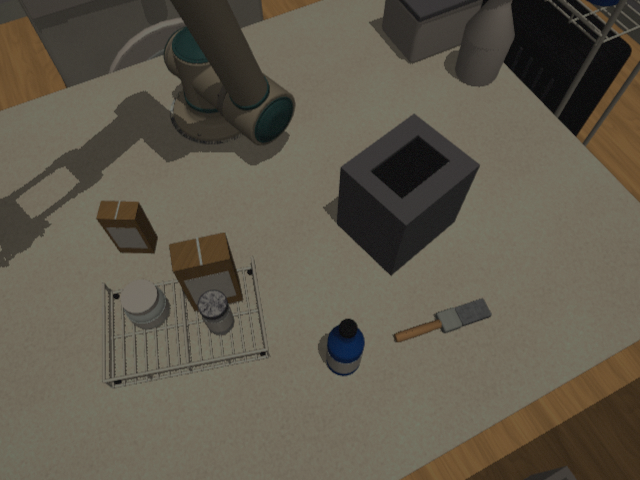

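View pics/top0.png

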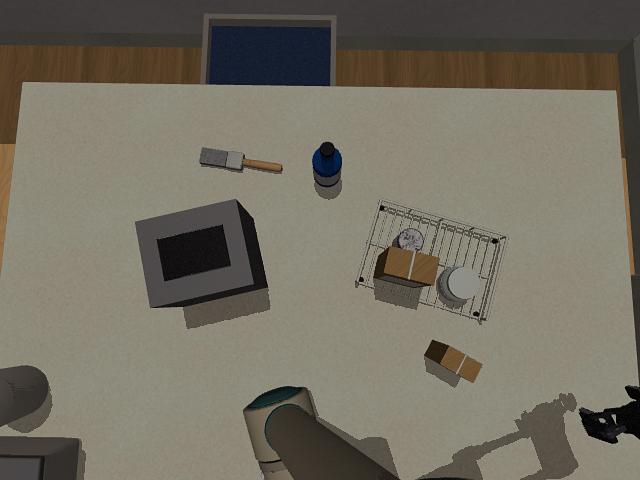

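The side view shows the big carton (207,270), the tin (213,305), the jar (143,302), the bin top (410,165), the bottle (346,345) and a small decoy carton (128,227). The top view shows the carton top at (410,265), the tin at (410,240) and the bin top at (195,252). I'll zoom in to pick corners.

```bash
python3 - <<'E'
import cv2,numpy as np
s=cv2.imread("pics/side0.png");t=cv2.imread("pics/top0.png")
def crop(im,x,y,w=100,h=75):
    return cv2.resize(im[y:y+h,x:x+w],(400,300),interpolation=cv2.INTER_CUBIC)
a=crop(s,150,225); b=crop(t,350,215); c=crop(s,320,105,200,150); d=crop(t,110,180,200,150)
im=np.vstack([np.hstack([a,b]),np.hstack([c,d])])
cv2.imwrite("pics/crop0.png",cv2.convertScaleAbs(im,alpha=1.6,beta=20))
E
```

```text
(no output)
```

View pics/crop0.png

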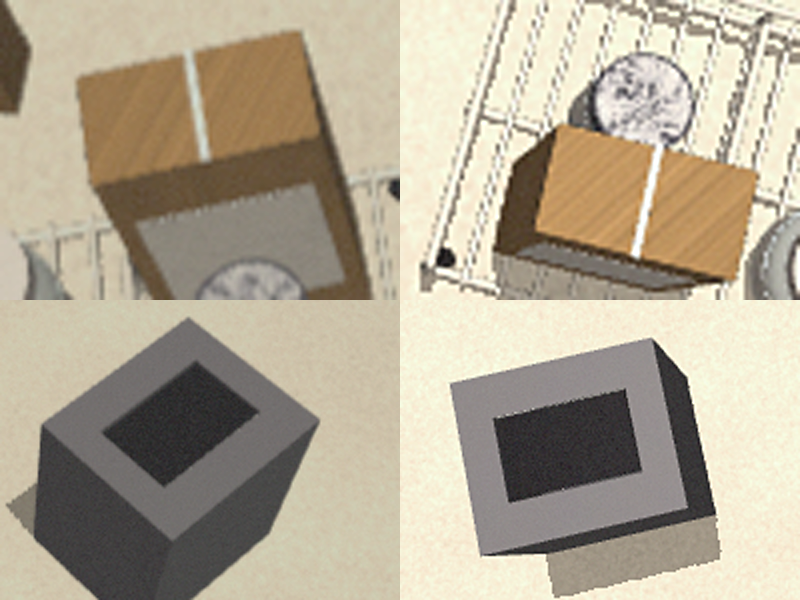

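The crops give clean corners for the carton top, the bin top and the slot. The tin lid in the top view is centred at about (411,240). Next I'll triangulate.

```bash
cat > h.py <<'E'
import cv2,numpy as np
from rig import manip,eyes
def P(n):
    c=eyes.get_calibration(n); return c["camera_matrix"]@np.diag([1,-1,-1])@c["view"][:3]
def tri(s,t):
    X=cv2.triangulatePoints(P("side"),P("top"),np.array(s,float).T,np.array(t,float).T); return (X[:3]/X[3]).T
def ray(n,uv,z):
    p=P(n); A=np.column_stack([p[:,0],p[:,1],p[:,2]*z+p[:,3]])
    q=np.linalg.inv(A)@np.column_stack([np.array(uv,float),np.ones(len(uv))]).T
    return (q[:2]/q[2]).T
def full(c,k,ox,oy): return (np.array(c,float)+.5)/k-.5+np.array([ox,oy])
def fit(X):  # corners ++,+-,--,-+
    c=X.mean(0); ex=X[0]+X[1]-X[2]-X[3]; ey=X[0]+X[3]-X[1]-X[2]
    return np.round(c*1e3,1),"yaw x,y",np.round(np.degrees([np.arctan2(ex[1],ex[0]),np.arctan2(-ey[0],ey[1])]),1),"size",np.round(np.array([np.hypot(*ex[:2])/2,np.hypot(*ey[:2])/2])*1e3,1),"z",np.round(X[:,-1]*1e3,1)
E
python3 - <<'E'
from h import *
np.set_printoptions(suppress=True)
cs=full([(318,135),(95,184),(78,78),(300,30)],4,150,225); ct=full([(160,124),(357,170),(337,280),(135,232)],4,350,215)
print("carton",*fit(tri(cs,ct)))
for n,u in(("side",cs),("top",ct)): print(n,*fit(ray(n,u,.202)))
bs=full([(318,122),(172,242),(42,126),(188,18)],2,320,105); bt=full([(51,82),(253,38),(288,208),(81,255)],2,110,180)
print("bin",*fit(tri(bs,bt)))
is_=full([(258,113),(164,187),(103,132),(196,62)],2,320,105); it=full([(94,119),(225,90),(241,171),(109,202)],2,110,180)
print("slot",*fit(tri(is_,it)))
for n,u in(("side",is_),("top",it)): print(n,*fit(ray(n,u,.21)))
# tin lid: bright low-saturation blob in the side view
s=cv2.imread("pics/side0.png");t=cv2.imread("pics/top0.png")
print("tin top-view ray",ray("top",full([(244.5,102)],4,350,215),.112))
def crop(im,x,y,w=100,h=75): return cv2.resize(im[y:y+h,x:x+w],(400,300),interpolation=cv2.INTER_CUBIC)
im=np.vstack([np.hstack([crop(s,170,270),crop(t,375,215)]),np.hstack([crop(s,90,255,200,150),crop(t,340,185,200,150)])])
cv2.imwrite("pics/crop1.png",cv2.convertScaleAbs(im,alpha=1.6,beta=20))
E
```

```text
carton [ 481.8 -190.5  196.3] yaw x,y [-12.5 -12.5] size [54.2 97.9] z [195.7 197.9 196.6 195. ]
side [ 485.4 -189.9] yaw x,y [-13.  -13.1] size [53.2 97. ] z [-149.2 -242.6 -231.7 -136.2]
top [ 481.  -190.6] yaw x,y [-12.1 -12.4] size [54.  98.1] z [-148.7 -243.7 -233.2 -136.6]
bin [499.  230.2 202.4] yaw x,y [13.6 14. ] size [170.6 199.5] z [203.3 202.7 200.3 203.2]
slot [498.4 231.2 202.7] yaw x,y [13.5 14.2] size [ 81.4 128.9] z [202.1 203.1 203.7 201.9]
side [502.6 227.5] yaw x,y [13.1 14. ] size [ 80.6 126.1] z [297.8 175.4 157.3 279.5]
top [497.5 228.6] yaw x,y [13.8 14. ] size [ 81.1 128.4] z [300.7 175.8 156.8 281.1]
tin top-view ray [[ 0.54162444 -0.20685816]]
```

View pics/crop1.png

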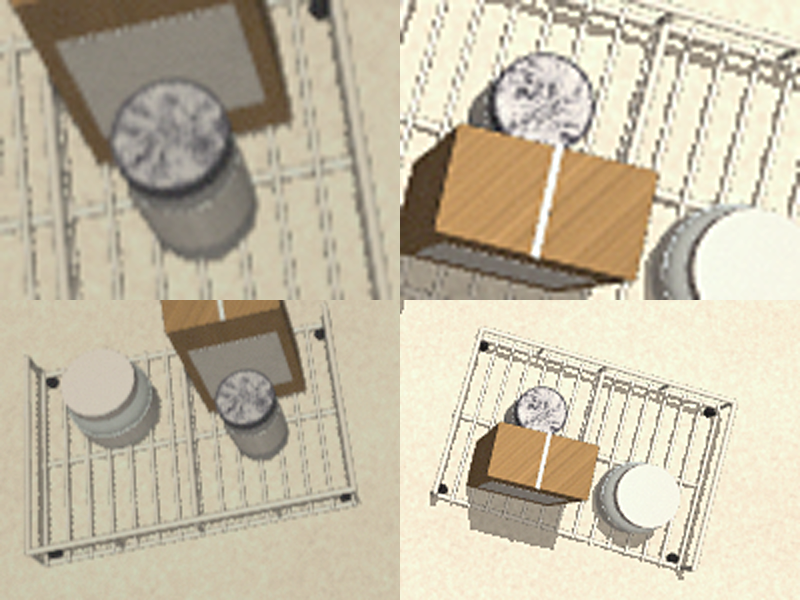

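The lid centres are at crop (171,136) in the side view and (145,102) in the top view. The tin stands freely behind the carton in the left (+y) lane, and the jar is in the other lane. I'll move over the carton.

Request:
drive_tool --rows '[[[0, 0, 0.114], [3.0, 4.1, 2.0], 8.54], [[0, 0, 0.114], [3.0, 4.1, 2.0], 8.54], [[0, 0, 0.114], [3.0, 4.1, 1.0], 8.54], [[0, 0, 0.114], [3.0, 4.1, 0], 8.54], [[0, 0, 0.114], [3.0, 4.1, 0], 8.54], [[0, 0, 0.114], [3.0, 4.1, 0], 8.54], [[0, 0, 0.114], [3.0, 4.1, 0], 8.54], [[0, 0, 0.115], [2.9, 4.3, 0], 8.54]]'

```text
clock: 1.1
position: [0.4834, -0.1894, 0.2559]
ee_rot: [-0.0, 0.779, 0.627, -0.0]
contact_force: [-0.6, -0.2, 0.3]
width: 0.0853
gripper_force: 0.0
```

Request:
drive_tool --rows '[[[0, 0, 0], [0, 0, 0], 8.54], [[0, 0, 0], [0, 0, 0], 8.54]]'

```text
clock: 1.35
position: [0.4824, -0.1909, 0.2558]
ee_rot: [-0.0, 0.78, 0.625, -0.001]
contact_force: [-1.0, -0.2, -0.2]
width: 0.0856
gripper_force: 0.0
```

```bash
python3 - <<'E'
from h import *
np.set_printoptions(suppress=True,precision=4)
ts=full([(171,136)],4,170,270);tt=full([(145,102)],4,375,215)
print("tin",tri(ts,tt),ray("side",ts,.112),ray("top",tt,.112))
st=manip.get_state();print(st["position"],st["ee_rot"],st["qpos"])
ims={n:eyes.get_image(n)[:,:,::-1] for n in("side","top")}
for n in ims:
    cv2.imwrite(f"pics/{n}1.png",ims[n]); p=P(n)
    for d in (0,.011): 
        q=p@np.append(st["position"]-[0,0,d],1);print(n,q[:2]/q[2])
a=[cv2.resize(i,None,fx=4,fy=4)for i in(ims["side"][170:320,150:250],ims["top"][190:340,350:450])]
cv2.imwrite("pics/crop2.png",cv2.convertScaleAbs(np.hstack(a),alpha=1.8,beta=20))
E
```

```text
tin [[ 0.5428 -0.207   0.106 ]] [[ 0.5459 -0.2061]] [[ 0.5416 -0.2071]]
[ 0.4824 -0.1909  0.2558] [-0.0002  0.7804  0.6253 -0.0006] [-0.5103  0.1662  1.5295 -0.0009  1.4468 -0.2904]
side [191.6915 234.7135]
side [193.0472 237.9563]
top [417.2378 261.85  ]
top [416.0156 262.3612]
```

View pics/crop2.png

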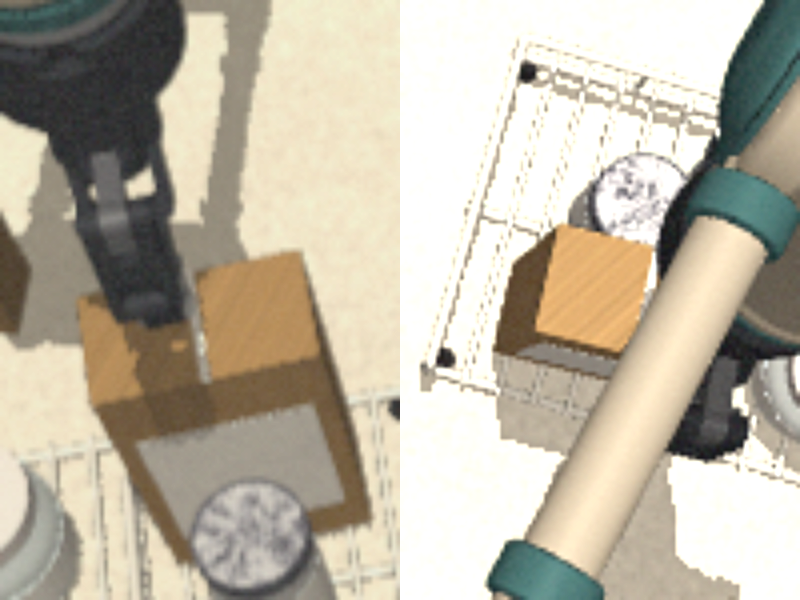

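The gripper is above the carton. The finger tip shows near crop (150,315), a bit off from my estimate. I'll overlay the expected finger positions before going down.

```bash
python3 - <<'E'
from h import *
from scipy.spatial.transform import Rotation as R
st=manip.get_state(); q=st["ee_rot"]; r=R.from_quat([q[1],q[2],q[3],q[0]]).as_matrix(); o=st["position"]
print(r.round(3))
out=[]
for n,(x,y) in (("side",(130,150)),("top",(350,190))):
    im=cv2.convertScaleAbs(cv2.imread(f"pics/{n}1.png"),alpha=1.6,beta=15)[y:y+150,x:x+100]
    im=cv2.resize(im,None,fx=4,fy=4); p=P(n)
    def pr(v):
        h=p@np.append(o+r@np.array(v),1); return tuple(int(a) for a in (h[:2]/h[2]-[x,y])*4)
    for s,c in((1,(0,0,255)),(-1,(255,0,0))):
        for yy in(.043,.057):
            for xx in (-.011,.011):
                cv2.line(im,pr((xx,s*yy,-.002)),pr((xx,s*yy,-.06)),c,1)
    cv2.line(im,pr((0,0,0)),pr((0,0,-.15)),(0,255,0),1); out.append(im)
cv2.imwrite("pics/ov.png",np.hstack(out))
E
```

```text
[[ 0.22   0.976 -0.001]
 [ 0.976 -0.22  -0.   ]
 [-0.    -0.001 -1.   ]]
```

View pics/ov.png

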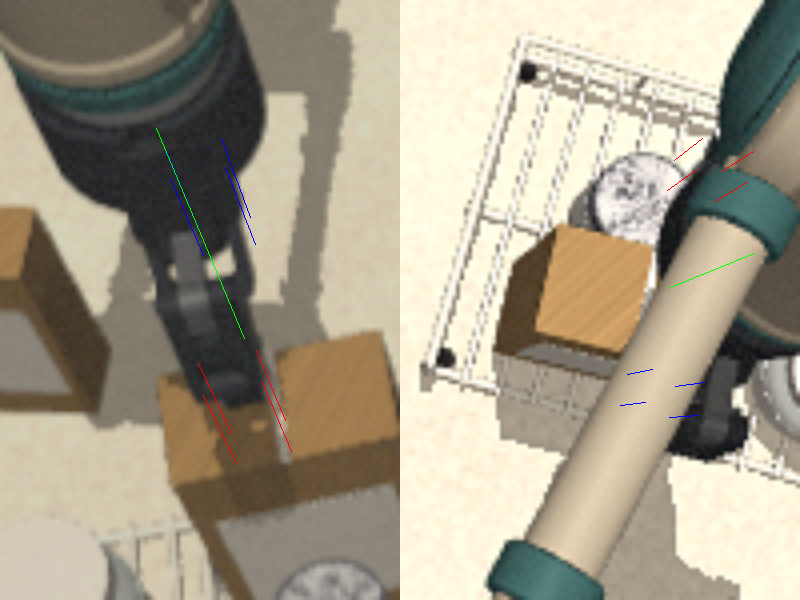

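The side overlay puts the expected tips lower than the seen tip at (235,400), so either height or offset is ambiguous. I'll go down a little, to just above the carton top, and check again along with the start picture.

Request:
drive_tool --rows '[[[0, 0, 0], [0, 0, -1.0], 8.54], [[0, 0, 0], [0, 0, -1.0], 8.54], [[0, 0, 0], [0, 0, -1.0], 8.54], [[0, 0, 0], [0, 0, 0], 8.54]]'

```text
clock: 1.95
position: [0.482, -0.1906, 0.2249]
ee_rot: [-0.001, 0.781, 0.625, -0.0]
contact_force: [-0.1, 0.3, -0.1]
width: 0.0857
gripper_force: 0.0
```

```bash
cat >> h.py <<'E'
from scipy.spatial.transform import Rotation as R
def over(im,n,o,r,x,y,w,h,k,half=.043,tip=-.002):
    im=cv2.convertScaleAbs(im,alpha=1.8,beta=15)[y:y+h,x:x+w]
    im=cv2.resize(im,None,fx=k,fy=k); p=P(n)
    def pr(v):
        q=p@np.append(o+r@np.array(v),1); return tuple(int(a) for a in (q[:2]/q[2]-[x,y])*k)
    for s,c in((1,(0,0,255)),(-1,(255,0,0))):
        q=[pr((xx,s*yy,tip)) for xx,yy in((-.011,half),(.011,half),(.011,half+.0145),(-.011,half+.0145))]
        cv2.polylines(im,[np.array(q)],True,c,1)
    cv2.line(im,pr((0,0,0)),pr((0,0,-.062)),(0,255,0),1)
    return im
def rot(q): return R.from_quat([q[1],q[2],q[3],q[0]]).as_matrix()
E
python3 - <<'E'
from h import *
st=manip.get_state(); print(st["position"],st["contact_force"])
im=eyes.get_image("side")[:,:,::-1]; cv2.imwrite("pics/side2.png",im)
a=over(im,"side",st["position"],rot(st["ee_rot"]),130,150,100,150,4)
b=over(cv2.imread("pics/top0.png"),"top",np.array([.24361558,-.52029553,.20542491]),rot([-8e-4,.97613,.217155,0]),540,340,100,140,4)
b=cv2.copyMakeBorder(b,0,600-b.shape[0],0,0,cv2.BORDER_CONSTANT)
cv2.imwrite("pics/ov2.png",np.hstack([a,b]))
E
```

```text
[ 0.48199681 -0.19059105  0.22491667] [-0.12468318  0.29107084 -0.11138687]
```

View pics/ov2.png

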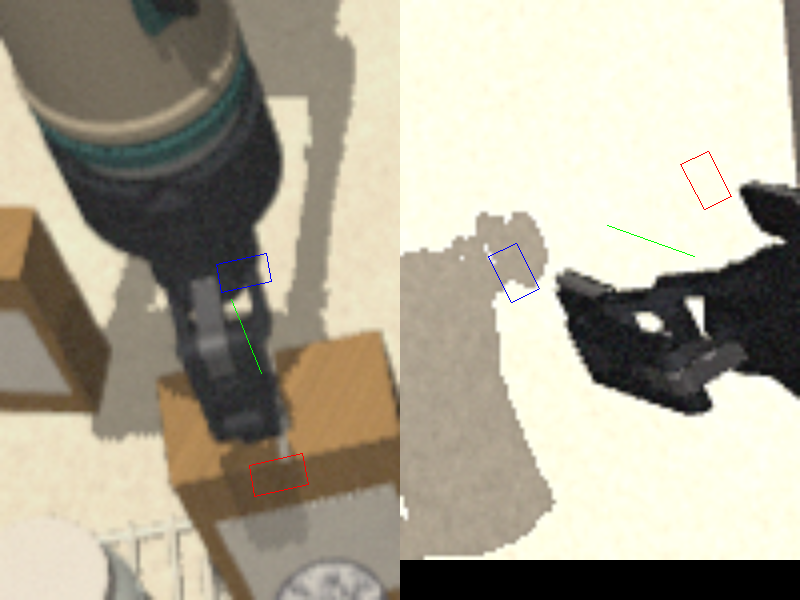

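In the side view the finger bottom is at (248,438) against an expected (280,490). In both views the fingers look about 40 mm higher than the text suggests. I'll go down slowly while watching the force, then close gently and check the height against the carton face.

Request:
drive_tool --rows '[[[0, 0, 0], [0, 0, -1.0], 8.54], [[0, 0, 0], [0, 0, -1.0], 8.54], [[0, 0, 0], [0, 0, -1.0], 8.54], [[0, 0, 0], [0, 0, 0], 8.54]]' --force 30

```text
clock: 2.5
position: [0.4821, -0.1904, 0.195]
ee_rot: [-0.001, 0.78, 0.625, -0.0]
contact_force: [-0.4, 0.0, 0.5]
width: 0.0853
gripper_force: 0.0
```

Request:
drive_tool --rows '[[[0, 0, 0], [0, 0, -1.0], 8.54], [[0, 0, 0], [0, 0, -1.0], 8.54], [[0, 0, 0], [0, 0, -1.0], 8.54], [[0, 0, 0], [0, 0, -1.0], 8.54], [[0, 0, 0], [0, 0, 0], 8.54]]'

```text
clock: 3.12
position: [0.4821, -0.1905, 0.1551]
ee_rot: [-0.001, 0.78, 0.625, -0.0]
contact_force: [0.1, 0.2, -0.4]
width: 0.0849
gripper_force: 0.0
```

```bash
python3 - <<'E'
from h import *
st=manip.get_state(); print(st["position"],st["contact_force"])
im=eyes.get_image("side")[:,:,::-1]; cv2.imwrite("pics/side3.png",im)
a=over(im,"side",st["position"],rot(st["ee_rot"]),130,170,130,110,6)
cv2.imwrite("pics/ov3.png",a[:600])
E
```

```text
[ 0.48212543 -0.19045822  0.15514531] [ 0.06759682  0.17444806 -0.38430253]
```

View pics/ov3.png

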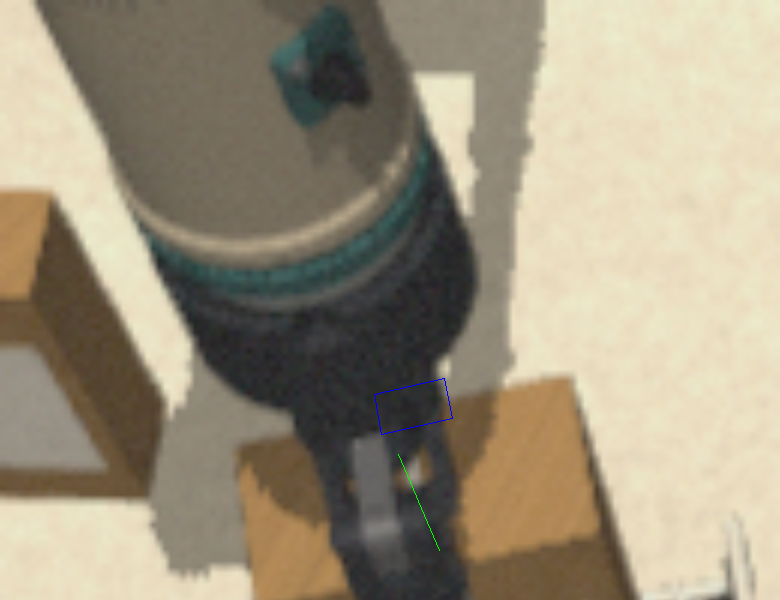

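There was no contact on the way down. The near finger crosses the carton's front top edge around crop (405,565), so it straddles the carton. I'll close.

Request:
drive_tool --rows '[[[0, 0, 0], [0, 0, 0], 4.5], [[0, 0, 0], [0, 0, 0], 4.5], [[0, 0, 0], [0, 0, 0], 4.5], [[0, 0, 0], [0, 0, 0], 4.5], [[0, 0, 0], [0, 0, 0], 4.5], [[0, 0, 0], [0, 0, 0], 4.5]]' --force 35

```text
clock: 3.92
position: [0.483, -0.191, 0.1568]
ee_rot: [0.001, 0.78, 0.625, 0.0]
contact_force: [-1.3, -1.5, 4.9]
width: 0.0539
gripper_force: 38.7
```

```bash
python3 - <<'E'
from h import *
st=manip.get_state(); print(st["position"],st["contact_force"],st["ee_rot"],st["width"],st["gripper_force"])
cv2.imwrite("pics/side4.png",eyes.get_image("side")[:,:,::-1])
a=cv2.imread("pics/side4.png")[215:315,140:270]
cv2.imwrite("pics/c4.png",cv2.convertScaleAbs(cv2.resize(a,None,fx=6,fy=6),alpha=2.5,beta=20))
E
```

```text
[ 0.48303499 -0.19102619  0.15682976] [-1.28005534 -1.54405473  4.85216519] [5.60700117e-04 7.80455872e-01 6.25210599e-01 1.54983045e-04] 0.05386560912043176 38.67715537548065
```

View pics/c4.png

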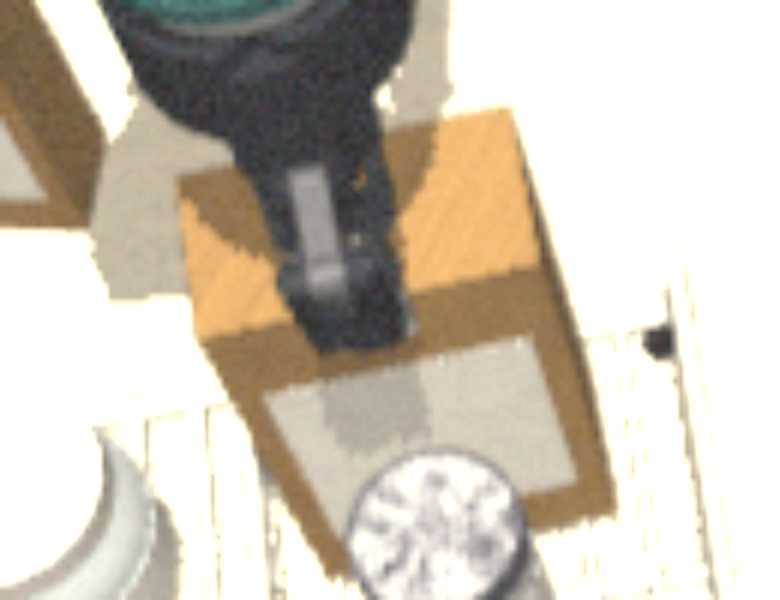

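The tip's outer bottom edge is at crop (365,350), only slightly below the carton's top edge at (365,303). I'll work out the height numerically on the finger's outer plane.

```bash
python3 - <<'E'
from h import *
st=manip.get_state();o=st["position"];r=rot(st["ee_rot"]);p=P("side")
uv=np.array([365/6+140,350/6+215])
for off in (.0275,.034,.0415):
    # point o+r@(a,off,c): solve a,c
    f=lambda a,c:(lambda q:q[:2]/q[2]-uv)(p@np.append(o+r@np.array([a,off,c]),1))
    from scipy.optimize import fsolve
    a,c=fsolve(lambda v:f(*v),[0,0]);print("off",off,"lateral mm",a*1e3,"tip ahead of TCP mm",c*1e3,"z",(o+r@np.array([a,off,c]))[2])
E
```

```text
off 0.0275 lateral mm -5.903410106615624 tip ahead of TCP mm -11.05840502414583 z 0.16793342756650156
off 0.034 lateral mm -4.486246812532422 tip ahead of TCP mm -23.65459082784797 z 0.18053591467027835
off 0.0415 lateral mm -2.851058396282594 tip ahead of TCP mm -38.188651370581 z 0.19507724594386672
```

Request:
drive_tool --rows '[[[0, 0, 0], [0, 0, 0.5], 4.5], [[0, 0, 0], [0, 0, 0.7], 4.5], [[0, 0, 0], [0, 0, 0.8], 4.5], [[0, 0, 0], [0, 0, 1.0], 4.5], [[0, 0, 0], [0, 0, 0], 4.5], [[0, 0, 0], [0, 0, 0], 4.5]]'

```text
clock: 4.72
position: [0.4826, -0.1907, 0.1862]
ee_rot: [-0.0, 0.78, 0.625, -0.0]
contact_force: [-0.6, -0.2, -3.6]
width: 0.0544
gripper_force: 37.8
```

The carton is held at 3.6 N, about 0.37 kg. I'll set it aside in the free space around (0.40, 0.0).

Request:
drive_tool --rows '[[[0, 0, 0], [0, 0, 2.0], 4.5], [[0, 0, 0], [0, 0, 3.0], 4.5], [[0, 0, 0], [-0.8, 1.5, 0], 4.5], [[0, 0, 0], [-1.6, 3.5, 0], 4.5], [[0, 0, 0], [-1.6, 4.0, 0], 4.5], [[0, 0, 0], [-1.6, 4.0, 0], 4.5], [[0, 0, 0], [-1.6, 4.0, 0], 4.5], [[0, 0, 0], [-0.8, 2.0, 0], 4.5]]'

```text
clock: 5.72
position: [0.3992, 0.002, 0.2345]
ee_rot: [-0.002, 0.78, 0.626, -0.001]
contact_force: [-0.4, 0.4, -3.9]
width: 0.0542
gripper_force: 38.9
```

Request:
drive_tool --rows '[[[0, 0, 0], [0, 0, 0], 4.5], [[0, 0, 0], [0, 0, -1.5], 4.5], [[0, 0, 0], [0, 0, -2.5], 4.5], [[0, 0, 0], [0, 0, -2.0], 4.5], [[0, 0, 0], [0, 0, -1.5], 4.5], [[0, 0, 0], [0, 0, -0.5], 4.5], [[0, 0, 0], [0, 0, -0.4], 4.5], [[0, 0, 0], [0, 0, 0], 4.5]]'

```text
clock: 6.72
position: [0.4029, -0.001, 0.1523]
ee_rot: [0.0, 0.781, 0.625, 0.0]
contact_force: [-0.5, 0.5, -3.1]
width: 0.0541
gripper_force: 38.9
```

Request:
drive_tool --rows '[[[0, 0, 0], [0, 0, -0.3], 4.5], [[0, 0, 0], [0, 0, -0.3], 4.5], [[0, 0, 0], [0, 0, 0], 4.5]]'

```text
clock: 7.1
position: [0.4026, -0.0007, 0.1461]
ee_rot: [-0.0, 0.78, 0.625, -0.0]
contact_force: [0.0, 0.5, -3.5]
width: 0.0543
gripper_force: 38.9
```

Request:
drive_tool --rows '[[[0, 0, 0], [0, 0, -0.15], 4.5], [[0, 0, 0], [0, 0, -0.15], 4.5], [[0, 0, 0], [0, 0, 0], 4.5]]'

```text
clock: 7.48
position: [0.403, -0.0008, 0.1448]
ee_rot: [0.0, 0.78, 0.625, 0.0]
contact_force: [-3.3, 0.2, 8.9]
width: 0.0544
gripper_force: 40.4
```

It touched down at the predicted height. I'll release it and rise.

Request:
drive_tool --rows '[[[0, 0, 0], [0, 0, 0.1], 4.5], [[0, 0, 0], [0, 0, 0], 6.2], [[0, 0, 0], [0, 0, 0], 7.5], [[0, 0, 0], [0, 0, 0], 8.54], [[0, 0, 0], [0, 0, 0], 8.54], [[0, 0, 0], [0, 0, 0], 8.54]]'

```text
clock: 8.22
position: [0.4028, -0.0008, 0.1442]
ee_rot: [0.0, 0.78, 0.625, 0.0]
contact_force: [0.3, -0.1, 0.4]
width: 0.0855
gripper_force: 0.0
```

Request:
drive_tool --rows '[[[0, 0, 0], [0, 0, 1.5], 8.54], [[0, 0, 0], [0, 0, 3.0], 8.54], [[0, 0, 0], [0, 0, 4.0], 8.54], [[0, 0, 0], [0, 0, 4.0], 8.54], [[0, 0, 0], [0, 0, 0], 8.54]]'

```text
clock: 8.85
position: [0.4049, -0.0012, 0.2722]
ee_rot: [0.003, 0.78, 0.625, 0.002]
contact_force: [-0.1, 0.0, 0.2]
width: 0.0854
gripper_force: 0.0
```

```bash
python3 - <<'E'
from h import *
for n in("side","top"): cv2.imwrite(f"pics/{n}5.png",eyes.get_image(n)[:,:,::-1])
E
```

```text
(no output)
```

View pics/side5.png

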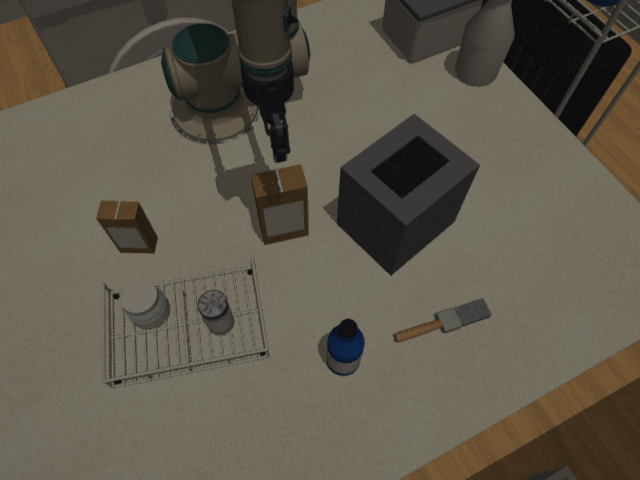

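Viewed: the carton stands upright at (283,200), and the tin at (213,305), the jar and the bottle are undisturbed. Now to the tin at (0.5435, -0.207).

Request:
drive_tool --rows '[[[0, 0, 0], [2.3, -3.4, 0], 8.54], [[0, 0, 0], [2.8, -4.1, 0], 8.54], [[0, 0, 0], [2.8, -4.1, 0], 8.54], [[0, 0, 0], [2.8, -4.1, -1], 8.54], [[0, 0, 0], [2.3, -3.4, -3], 8.54], [[0, 0, 0], [1.0, -1.5, -4], 8.54], [[0, 0, 0], [0, 0, 0], 8.54], [[0, 0, 0], [0, 0, 0], 8.54]]'

```text
clock: 9.95
position: [0.5424, -0.2061, 0.1894]
ee_rot: [-0.001, 0.78, 0.625, -0.0]
contact_force: [0.3, -0.1, 0.9]
width: 0.0855
gripper_force: 0.0
```

Request:
drive_tool --rows '[[[0, 0, 0], [0.1, -0.1, -3.0], 8.54], [[0, 0, 0], [0, 0, -3.0], 8.54], [[0, 0, 0], [0, 0, -2.0], 8.54], [[0, 0, 0], [0, 0, -1.5], 8.54], [[0, 0, 0], [0, 0, -1.5], 8.54], [[0, 0, 0], [0, 0, -1.0], 8.54], [[0, 0, 0], [0, 0, 0], 8.54], [[0, 0, 0], [0, 0, 0], 8.54]]'

```text
clock: 10.95
position: [0.5442, -0.2081, 0.0696]
ee_rot: [0.0, 0.78, 0.625, 0.0]
contact_force: [0.8, 0.4, -0.5]
width: 0.0854
gripper_force: 0.0
```

Request:
drive_tool --rows '[[[0, 0, 0], [0, 0, 0], 4.5], [[0, 0, 0], [0, 0, 0], 4.5], [[0, 0, 0], [0, 0, 0], 4.5], [[0, 0, 0], [0, 0, 0], 4.5], [[0, 0, 0], [0, 0, 0], 4.5], [[0, 0, 0], [0, 0, 0], 4.5]]' --force 30

```text
clock: 11.7
position: [0.544, -0.208, 0.07]
ee_rot: [0.001, 0.78, 0.625, 0.0]
contact_force: [-0.5, 0.9, 4.4]
width: 0.0528
gripper_force: 31.6
```

Request:
drive_tool --rows '[[[0, 0, 0], [0, 0, 1.0], 4.5], [[0, 0, 0], [0, 0, 3.0], 4.5], [[0, 0, 0], [0, 0, 5.0], 4.5], [[0, 0, 0], [0, 0, 5.0], 4.5], [[0, 0, 0], [0, 0, 5.0], 4.5], [[0, 0, 0], [0, 0, 3.0], 4.5], [[0, 0, 0], [0, 0, 1.5], 4.5], [[0, 0, 0], [0, 0, 0], 4.5]]'

```text
clock: 12.7
position: [0.5439, -0.2079, 0.3045]
ee_rot: [0.0, 0.78, 0.625, 0.0]
contact_force: [0.3, -0.7, -2.1]
width: 0.052
gripper_force: 32.1
```

Request:
drive_tool --rows '[[[0, 0, -0.12], [-0.4, 3.0, 0], 4.5], [[0, 0, -0.145], [-0.6, 4.5, 0], 4.5], [[0, 0, -0.14], [-0.7, 5.0, 0], 4.5], [[0, 0, -0.14], [-0.7, 5.0, 0], 4.5], [[0, 0, -0.14], [-0.7, 5.0, 0], 4.5], [[0, 0, -0.14], [-0.7, 5.0, 0], 4.5], [[0, 0, -0.14], [-0.7, 5.0, 0], 4.5], [[0, 0, -0.14], [-0.5, 5.0, 0], 4.5]]'

```text
clock: 13.7
position: [0.4923, 0.1686, 0.302]
ee_rot: [0.0, 0.993, 0.12, -0.002]
contact_force: [1.6, 0.6, -1.4]
width: 0.0527
gripper_force: 32.1
```

Request:
drive_tool --rows '[[[0, 0, 0], [-0.1, 3.5, 0], 4.5], [[0, 0, 0], [0, 2.2, 0], 4.5], [[0, 0, 0], [0, 0, 0], 4.5], [[0, 0, 0], [0, 0, 0], 4.5]]'

```text
clock: 14.2
position: [0.4922, 0.2234, 0.3028]
ee_rot: [0.001, 0.992, 0.123, -0.001]
contact_force: [0.2, -0.2, -2.3]
width: 0.0527
gripper_force: 32.2
```

Request:
drive_tool --rows '[[[0, 0, 0], [0, 0.3, -1.0], 4.5], [[0, 0, 0], [0, 0, -1.5], 4.5], [[0, 0, 0], [0, 0, -1.0], 4.5], [[0, 0, 0], [0, 0, -0.6], 4.5], [[0, 0, 0], [0, 0, -0.6], 4.5], [[0, 0, 0], [0, 0, 0], 4.5]]'

```text
clock: 14.95
position: [0.4927, 0.2271, 0.257]
ee_rot: [0.0, 0.992, 0.123, -0.0]
contact_force: [0.3, 0.1, -0.1]
width: 0.0524
gripper_force: 32.2
```

Request:
drive_tool --rows '[[[0, 0, 0], [0, 0, -0.7], 4.5], [[0, 0, 0], [0, 0, -0.7], 4.5], [[0, 0, 0], [0, 0, -0.7], 4.5], [[0, 0, 0], [0, 0, -0.7], 4.5], [[0, 0, 0], [0, 0, 0], 4.5]]'

```text
clock: 15.58
position: [0.4921, 0.227, 0.2282]
ee_rot: [0.0, 0.992, 0.123, -0.001]
contact_force: [-0.5, -0.2, -1.2]
width: 0.0523
gripper_force: 32.2
```

Request:
drive_tool --rows '[[[0, 0, 0], [0, 0, -1.0], 4.5], [[0, 0, 0], [0, 0, -1.0], 4.5], [[0, 0, 0], [0, 0, -1.0], 4.5], [[0, 0, 0], [0, 0, -1.0], 4.5], [[0, 0, 0], [0, 0, 0], 4.5]]'

```text
clock: 16.2
position: [0.4919, 0.2269, 0.1879]
ee_rot: [0.0, 0.992, 0.123, -0.001]
contact_force: [-0.7, -0.4, -2.3]
width: 0.0525
gripper_force: 32.2
```

Request:
drive_tool --rows '[[[0, 0, 0], [0, 0, -0.7], 4.5], [[0, 0, 0], [0, 0, -0.7], 4.5], [[0, 0, 0], [0, 0, -0.7], 4.5], [[0, 0, 0], [0, 0, -0.7], 4.5], [[0, 0, 0], [0, 0, 0], 4.5]]'

```text
clock: 16.82
position: [0.4922, 0.227, 0.1604]
ee_rot: [0.0, 0.992, 0.123, -0.001]
contact_force: [-2.0, -1.3, -1.2]
width: 0.0525
gripper_force: 32.2
```

The tin's top is now about 8 mm below the box top. I'll release it.

Request:
drive_tool --rows '[[[0, 0, 0], [0, 0, 0], 7.0], [[0, 0, 0], [0, 0, 0], 7.4], [[0, 0, 0], [0, 0, 0], 7.4], [[0, 0, 0], [0, 0, 0], 7.4], [[0, 0, 0], [0, 0, 0], 7.4], [[0, 0, 0], [0, 0, 0], 7.4]]'

```text
clock: 17.58
position: [0.4928, 0.2272, 0.1613]
ee_rot: [0.0, 0.992, 0.123, 0.0]
contact_force: [0.6, 0.5, 0.2]
width: 0.0741
gripper_force: 0.2
```

Request:
drive_tool --rows '[[[0, 0, 0], [0, 0, 1.0], 7.4], [[0, 0, 0], [0, 0, 2.0], 7.4], [[0, 0, 0], [0, 0, 2.5], 7.4], [[0, 0, 0], [0, 0, 3.5], 7.4], [[0, 0, 0], [0, 0, 3.5], 7.4], [[0, 0, 0], [0, 0, 2.0], 7.4], [[0, 0, 0], [0, 0, 0], 7.4]]'

```text
clock: 18.45
position: [0.4936, 0.2275, 0.3084]
ee_rot: [-0.0, 0.992, 0.123, 0.002]
contact_force: [0.7, -0.7, -0.4]
width: 0.0744
gripper_force: 0.0
```

```bash
python3 - <<'E'
from h import *
b=cv2.imread("pics/side5.png").astype(int)
im=eyes.get_image("side")[:,:,::-1]; cv2.imwrite("pics/side6.png",im)
tp=eyes.get_image("top")[:,:,::-1]; cv2.imwrite("pics/top6.png",tp)
p=P("side")
c,s=np.cos(.241),np.sin(.241)
def pr(n,x,y,z):
    q=P(n)@np.array([x,y,z,1]);return q[:2]/q[2]
for n,i0,i1 in(("side",cv2.imread("pics/side0.png"),im),("top",cv2.imread("pics/top0.png"),tp)):
    poly=np.array([pr(n,.5+c*a-s*d,.228+s*a+c*d,.21) for a,d in((.038,.06),(.038,-.06),(-.038,-.06),(-.038,.06))]).astype(int)
    m=np.zeros(i0.shape[:2],np.uint8);cv2.fillPoly(m,[poly],255)
    for k in(i0,i1): v=k[m>0].mean(1);print(n,v.mean(),v.std(),(v>70).sum(),m.sum()//255)
# is the tin gone from the rack?
print(im[295:315,203:223].mean((0,1)),b[295:315,203:223].mean((0,1)))
E
```

```text
side 16.651113144251298 3.8389826744987006 0 2186
side 16.31229033241842 2.980872302656114 0 2186
top 18.949027237354084 7.292080949840359 13 2570
top 18.616601815823607 8.560473885182908 20 2570
[ 90.67  104.7   110.955] [75.4   77.865 80.28 ]
```

The flap region matches the start picture and nothing shows in it. Now back to the carton.

Request:
drive_tool --rows '[[[0, 0, 0.138], [-0.8, -2.0, 0], 8.54], [[0, 0, 0.138], [-1.2, -3.0, 0], 8.54], [[0, 0, 0.138], [-1.2, -3.1, 0], 8.54], [[0, 0, 0.138], [-1.2, -3.1, 0], 8.54], [[0, 0, 0.138], [-1.2, -3.1, 0], 8.54], [[0, 0, 0.138], [-1.2, -3.1, -1], 8.54], [[0, 0, 0.138], [-1.2, -3.0, -1], 8.54], [[0, 0, 0.138], [-1.0, -2.4, -1], 8.54]]'

```text
clock: 19.55
position: [0.4012, -0.0017, 0.2745]
ee_rot: [-0.001, 0.78, 0.626, -0.001]
contact_force: [0.9, 0.4, 0.4]
width: 0.0855
gripper_force: 0.0
```

Request:
drive_tool --rows '[[[0, 0, 0], [0, 0, 0], 8.54], [[0, 0, 0], [0, 0, 0], 8.54], [[0, 0, 0], [0, 0, 0], 8.54]]'

```text
clock: 19.92
position: [0.4032, -0.0001, 0.2763]
ee_rot: [-0.0, 0.781, 0.625, 0.0]
contact_force: [0.0, 0.1, -0.7]
width: 0.0853
gripper_force: 0.0
```

```bash
python3 - <<'E'
from h import *
st=manip.get_state();a=rot(st["ee_rot"])[:,1];print(st["position"],st["ee_rot"],np.degrees(np.arctan2(a[1],a[0])))
E
```

```text
[ 4.03229851e-01 -1.08336631e-04  2.76299428e-01] [-2.60852622e-05  7.80687816e-01  6.24921166e-01  2.64036254e-04] -12.647197526473722
```

Request:
drive_tool --rows '[[[0, 0, 0], [0, -0.07, -2.5], 8.54], [[0, 0, 0], [0, 0, -2.5], 8.54], [[0, 0, 0], [0, 0, -2.5], 8.54], [[0, 0, 0], [0, 0, -2.5], 8.54], [[0, 0, 0], [0, 0, -2.2], 8.54], [[0, 0, 0], [0, 0, -1.0], 8.54], [[0, 0, 0], [0, 0, 0], 8.54], [[0, 0, 0], [0, 0, 0], 8.54]]'

```text
clock: 20.92
position: [0.4036, -0.0015, 0.145]
ee_rot: [0.001, 0.781, 0.625, 0.001]
contact_force: [-0.3, 0.1, 0.3]
width: 0.0854
gripper_force: 0.0
```

Request:
drive_tool --rows '[[[0, 0, 0], [0, 0, 0], 4.5], [[0, 0, 0], [0, 0, 0], 4.5], [[0, 0, 0], [0, 0, 0], 4.5], [[0, 0, 0], [0, 0, 0], 4.5], [[0, 0, 0], [0, 0, 0], 4.5], [[0, 0, 0], [0, 0, 0], 4.5]]' --force 35

```text
clock: 21.68
position: [0.4031, -0.0016, 0.1449]
ee_rot: [0.0, 0.781, 0.625, 0.0]
contact_force: [-1.1, 0.1, 6.2]
width: 0.054
gripper_force: 38.0
```

Request:
drive_tool --rows '[[[0, 0, 0], [0, 0, 0.7], 4.5], [[0, 0, 0], [0, 0, 1.5], 4.5], [[0, 0, 0], [0, 0, 2.5], 4.5], [[0, 0, 0], [0, 0, 2.5], 4.5], [[0, 0, 0], [0, 0, 1.3], 4.5], [[0, 0, 0], [0, 0, 0.5], 4.5], [[0, 0, 0], [0, 0, 0], 4.5], [[0, 0, 0], [0, 0, 0], 4.5]]'

```text
clock: 22.68
position: [0.4021, -0.0014, 0.2333]
ee_rot: [-0.001, 0.781, 0.625, -0.001]
contact_force: [0.4, -0.4, -3.4]
width: 0.0547
gripper_force: 38.4
```

Request:
drive_tool --rows '[[[0, 0, 0], [0.8, -2.0, 0], 4.5], [[0, 0, 0], [1.4, -3.4, 0], 4.5], [[0, 0, 0], [1.6, -3.8, 0], 4.5], [[0, 0, 0], [1.6, -3.8, 0], 4.5], [[0, 0, 0], [1.6, -3.6, 0], 4.5], [[0, 0, 0], [1.0, -2.4, 0], 4.5], [[0, 0, 0], [0, 0, 0], 4.5], [[0, 0, 0], [0, 0, 0], 4.5]]'

```text
clock: 23.68
position: [0.4821, -0.1905, 0.2337]
ee_rot: [-0.001, 0.781, 0.625, -0.0]
contact_force: [0.6, 0.7, -3.7]
width: 0.054
gripper_force: 38.6
```

Request:
drive_tool --rows '[[[0, 0, 0], [0, 0, -1.0], 4.5], [[0, 0, 0], [0, 0, -2.0], 4.5], [[0, 0, 0], [0, 0, -2.0], 4.5], [[0, 0, 0], [0, 0, -1.3], 4.5], [[0, 0, 0], [0, 0, -0.5], 4.5], [[0, 0, 0], [0, 0, -0.3], 4.5], [[0, 0, 0], [0, 0, 0], 4.5], [[0, 0, 0], [0, 0, 0], 4.5]]'

```text
clock: 24.68
position: [0.4832, -0.1917, 0.1638]
ee_rot: [0.001, 0.781, 0.625, 0.0]
contact_force: [0.1, 0.4, -5.0]
width: 0.0536
gripper_force: 38.5
```

```bash
python3 - <<'E'
from h import *
st=manip.get_state();a=rot(st["ee_rot"])[:,1];print(st["position"],st["contact_force"],np.degrees(np.arctan2(a[1],a[0])))
E
```

```text
[ 0.48315296 -0.19172341  0.16376241] [ 0.07633523  0.39864288 -4.99257034] -12.663426826441576
```

Position and yaw are right. I'll lower the last 7 mm gently.

Request:
drive_tool --rows '[[[0, 0, 0], [0, 0, -0.2], 4.5], [[0, 0, 0], [0, 0, -0.2], 4.5], [[0, 0, 0], [0, 0, -0.15], 4.5], [[0, 0, 0], [0, 0, 0], 4.5]]'

```text
clock: 25.18
position: [0.4827, -0.1914, 0.1575]
ee_rot: [-0.0, 0.781, 0.625, -0.0]
contact_force: [0.1, -0.7, -3.0]
width: 0.0541
gripper_force: 38.6
```

Request:
drive_tool --rows '[[[0, 0, 0], [0, 0, -0.15], 4.5], [[0, 0, 0], [0, 0, -0.1], 4.5], [[0, 0, 0], [0, 0, 0], 4.5]]'

```text
clock: 25.55
position: [0.4829, -0.1916, 0.157]
ee_rot: [0.001, 0.781, 0.625, 0.0]
contact_force: [-2.3, 1.5, 6.1]
width: 0.0542
gripper_force: 39.8
```

It's seated on the deck. I'll release, rise and move back clear.

Request:
drive_tool --rows '[[[0, 0, 0], [0, 0, 0.1], 4.5], [[0, 0, 0], [0, 0, 0], 6.2], [[0, 0, 0], [0, 0, 0], 7.5], [[0, 0, 0], [0, 0, 0], 8.54], [[0, 0, 0], [0, 0, 0], 8.54], [[0, 0, 0], [0, 0, 0], 8.54]]'

```text
clock: 26.3
position: [0.4828, -0.1915, 0.1562]
ee_rot: [0.0, 0.781, 0.625, 0.0]
contact_force: [0.4, -0.2, 0.1]
width: 0.0858
gripper_force: 0.0
```

Request:
drive_tool --rows '[[[0, 0, 0], [0, 0, 1.5], 8.54], [[0, 0, 0], [0, 0, 3.0], 8.54], [[0, 0, 0], [0, 0, 4.0], 8.54], [[0, 0, 0], [0, 0, 4.0], 8.54], [[0, 0, 0], [-4.0, 2.0, 0], 8.54], [[0, 0, 0], [-5.0, 3.0, 0], 8.54], [[0, 0, 0], [-5.0, 3.0, 0], 8.54], [[0, 0, 0], [-5.0, 3.0, 0], 8.54]]'

```text
clock: 27.3
position: [0.2913, -0.0806, 0.2822]
ee_rot: [0.001, 0.781, 0.625, 0.0]
contact_force: [0.1, -0.0, 0.8]
width: 0.0854
gripper_force: 0.0
```

```bash
python3 - <<'E'
from h import *
s=eyes.get_image("side")[:,:,::-1];t=eyes.get_image("top")[:,:,::-1]
cv2.imwrite("pics/side9.png",s);cv2.imwrite("pics/top9.png",t)
s0=cv2.imread("pics/side0.png")
def crop(im,x,y): return cv2.resize(im[y:y+150,x:x+200],(400,300),interpolation=cv2.INTER_CUBIC)
im=np.vstack([np.hstack([crop(s0,90,215),crop(s,90,215)]),np.hstack([crop(s,310,105),crop(t,340,185)])])
cv2.imwrite("pics/fin.png",cv2.convertScaleAbs(im,alpha=1.6,beta=20))
d=np.abs(s.astype(int)-s0).sum(2)
for n,(x,y) in{"bottle":(346,345),"brush":(440,320),"jar":(143,302),"flap":(410,165),"carton top":(200,252)}.items(): print(n,d[y-20:y+20,x-25:x+25].mean())
E
```

```text
bottle 6.006
brush 5.429
jar 5.344
flap 8.2005
carton top 5.61
```

View pics/fin.png

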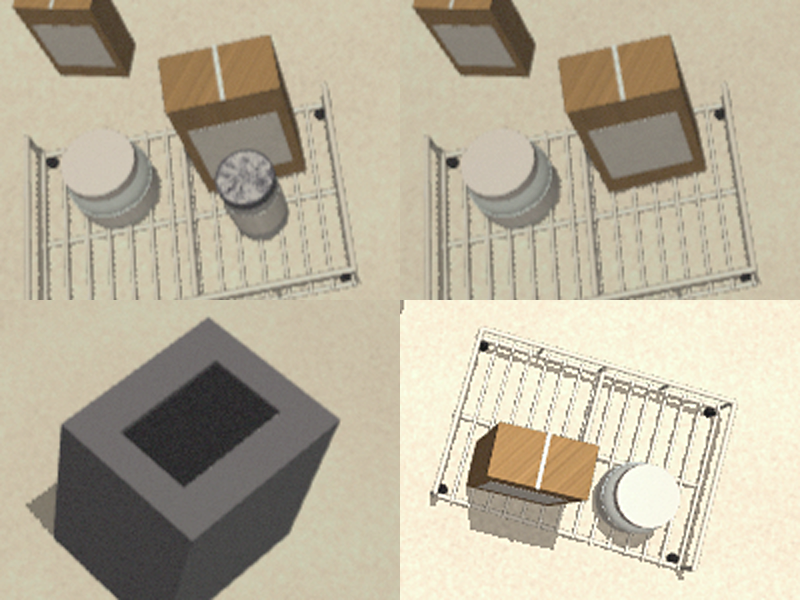

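The final view shows the carton back at its original pixels (tape at crop (617,70), as before), the tin gone, the jar unmoved and the slot dark as at the start. I'll run one numeric check on the flap before handing in.

```bash
python3 - <<'E'
from h import *
from rig import job
a=cv2.imread("pics/side0.png").astype(float);b=cv2.imread("pics/side9.png").astype(float)
poly=np.array([(410,138),(446,161),(403,196),(373,170)])
m=np.zeros(a.shape[:2],np.uint8);cv2.fillPoly(m,[poly],1);m=m>0
o=np.zeros(a.shape[:2],np.uint8);cv2.fillPoly(o,[np.array([(413,116),(478,165),(406,225),(341,168)])],1);o=(o>0)&~cv2.dilate(m.astype(np.uint8),np.ones((9,9))).astype(bool)
g=cv2.GaussianBlur(b-a,(9,9),0).mean(2)
print("flap",g[m].mean(),g[m].min(),g[m].max(),"rim",g[o].mean(),g[o].min(),g[o].max(),"flap level",a[m].mean(),b[m].mean())
if abs(g[m]).max()<12: print(job.sign_off())
E
```

```text
flap -0.2690401336293162 -1.7778879801432292 1.1711578369140625 rim -1.0299217218220558 -1.9678599039713542 0.024266560872395832 flap level 17.10848765432099 16.858950617283952
the job is handed in; nothing more can be done
None
```

The tin is in the recycling box with the flap shut, the carton is back upright where it stood, facing as before, the jar, bottle and brush look unmoved in the pictures, and the job was handed in at about 27 s.

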